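# Build up the spirit-lamp water bath on the laboratory bench

### The arm

A 7-joint arm with a two-finger parallel gripper is mounted at the origin on the work surface. World frame = base frame: x ahead of the robot, y to its left, z up, the work surface at z = 0. Lengths are in m, angles in rad, forces in N, time in s.
With the tool pointing down it reaches from about 0.4 to 0.875 m from the base axis. Payload 19.3 kg.
Tool frame: the origin (TCP) lies on the centre line of the jaws, within the pads' length; the fingertips stand 14 mm ahead of it and the grasp point (between the pads) lies 5 mm behind it; x points along the fingers, y is the direction in which the jaws open and shut, and the axes are right-handed (so a half turn about x gives the same grasp; the last joint's range is limited). The gripper opens to 85 mm and grips with 20 to 120 N. Pads are 22 mm wide; open, the fingers measure 114 mm over their backs; the gripper's body (76 mm by 85 mm) begins 54 mm behind the grasp point. The pads swing forward as they close: fully open they stand 13 mm farther back than shut.
Start: joints at [-1.244, 0.521, -0.036, 1.599, 0.021, 1.021, -0.113], TCP at [0.242, 0.576, 0.245] pointing down, gripper open.
Joint ranges: [-2.91, 2.91], [-0.3, 2.13], [-1.5, 1.42], [0.17, 2.43], [-1.26, 4.41], [0.16, 1.93], [-2.52, 2.52]. Speed limits (rad/s): [1.89, 1.89, 2.39, 2.39, 3.01, 3.01, 3.01].

### API

Orientations are given as [roll, pitch, yaw] about the fixed x, y, z axes, in that order (R = Rz(yaw) Ry(pitch) Rx(roll)).
In Python, from workcell import monitor, optics, bot gives the robot as it stands.
- The arm moves only by the tool arm_command, never from a script. Its arguments are lists of equal length, an entry for each row: "delta_pos": the shift along the tool's x, y, z as a fraction of full scale, a list of three; "rotation": the turn, a rotation vector about the tool's x, y, z as a fraction of full scale, a list of three. In form: {"delta_pos": [[dx, dy, dz], ...], "rotation": [[wx, wy, wz], ...]}. A call has 1 to 10 rows; each row shifts and turns the pose as measured when the row begins, along the tool's axes as they then stand; what a row does not reach is not made up. Full scale, the value 1, is 30 mm for a shift and 6 degrees for a turn. A row lasts 1/10 s, in which the tool goes at most 50 mm and 8.59 degrees, less where a joint would pass 70% of its speed; a pose out of reach is approached as far as the arm can. A call with a number of a shift or a turn outside -1 to 1 is refused whole. A call with a gripper value outside its range is refused whole. "gripper" is the closure, from -1 (fully open) to 1 (shut), so that 0 is half open, set as the call begins (left out, the last holds). The fingers move at their own pace and stop on an object; "grip_force" is the grip in N (left out, the last holds). Time passes only in rows, so rows that do not move let the fingers close. It gives the time, the measured TCP pose, the force and the opening at its end, in the units of the state.
- monitor.observe(): the state, without advancing time (a new reading comes with each control period).
- optics.grab_frame(name): name is "scene" or "top"; returns the picture (400x640x3 uint8, red, green, blue); there is no depth.
- optics.camera_params(name): a dict with "fx", "fy", "cx", "cy" (pixels), "origin" and "rotation" of the camera in the world. Camera axes: x right, y down, z forward; pixel columns grow to the right and rows downward; lengths in m; the calibration is good to about 2 mm. A picture is of the moment at which its call begins. camera_params takes no time and is no camera call.
- bot.job_done(): hands the job in, once; it reports no verdict.
The state is a dict: "clock": time; "qpos": joint angles; "qd": joint speeds; "joint_efforts": joint torques, N m; "position": TCP position; "tool_rot": TCP orientation; "force": force on the tool from outside, world axes, zero at the start; "moment": the same for the moment, N m; "grip_width": finger opening in m.
Only numpy, scipy, OpenCV 4.12 (cv2) and the standard library are available. Lean on these libraries where they do the work, as an engineer would, in place of code of your own. Each camera call takes 0.05 s, during which the arm holds its last target. There are 200 camera calls.

### The job

Set up the water bath on the grey heat mat, building it from the bottom up in this order: stand the capped spirit lamp in the middle of the mat, then the tripod over it with its ring centred above the lamp and all three feet on the mat, then the large steel beaker upright and centred on the tripod's ring, and last the tube holder, handle up and standing on the bottom of the beaker. Set each piece down and let go of it before fetching the next, do not drop anything, and leave the small beaker, the vials, the jar and the wash bottle where they are.

Things in the scene. Friction and masses are not known exactly. Their poses are not given: they have to be found in the camera images.
- mat: Square light grey heat-resistant mat, 200 x 200 mm, 6 mm thick, lying flat on the bench and fixed there. Origin at the centre of its underside (bench level), z up; x and y run along its edges.
- lamp: Small aluminium spirit lamp, unlit, with its snuffer cap on: round body 56 mm in diameter (straight sides from 3 to 30 mm above its foot), rounded shoulder to 40 mm, brass collar 25 mm in diameter from 39 to 46 mm, and cap 22 mm in diameter from 46 to 59 mm (total height 59 mm; the cap does not come off). About 140 g. Origin at the centre of its underside, z up.
- tripod: Dark steel tripod stand, 110 mm high: a flat ring on top, 66 mm outside and 44 mm inside diameter, 8 mm thick (102 to 110 mm above the feet), on three legs of 8 mm round bar. The legs stand under the ring along body +x and at +-120 degrees; they run straight down just inside the ring's edge to 85 mm above the feet, then splay out to feet centred 70 mm from the axis. About 240 g; can be gripped across the ring's outside. Origin on its axis at foot level, z up.
- beaker: The large one of two plain stainless steel beakers: straight, open at the top, 66 mm outside and 61 mm inside diameter, 75 mm high, bottom 3 mm thick. About 130 g. Origin at the centre of its underside, z up.
- tube_holder: Steel test-tube holder that stands in the beaker: two discs of 46 mm diameter (one at the foot, the upper with six holes, its top 39 mm above the foot) on a central rod of 8 mm diameter, with a black cylindrical handle 16 mm in diameter at the top, from 86 to 112 mm above the foot. About 100 g. Stands upright; origin at the centre of its underside, z up.
- small_beaker: The small steel beaker, 50 mm outside diameter and 50 mm high; not needed, leave alone. Origin at the centre of its underside.
- vial_1: Small amber glass sample vial with an aluminium cap, 24 mm in diameter, 48 mm high, standing on the paper forms; leave alone. Origin at the centre of its underside.
- vial_2: Small clear glass sample vial with a grey cap, 24 mm in diameter, 48 mm high, standing on the paper forms; leave alone. Origin at the centre of its underside.
- jar: Specimen jar with a white screw cap, 46 mm in diameter, 47 mm high; leave alone. Origin at the centre of its underside.
- wash_bottle: White plastic wash bottle with a bent spout, 70 mm in diameter, 180 mm high; leave alone. Origin at the centre of its underside.
Not all that is in view belongs to the job. There is more than one size of the tripod; the job needs the smaller.

How it is judged:
On the way, in this order (a step that is already met when the one before it is completed fails the run):
1. the lamp stands upright in the middle of the mat, let go (horizontal distance between lamp and mat below 0.02 m and z of lamp in the frame of mat between 0.002 and 0.01 m and angle between lamp's own z axis and vertical below 0.06 rad and contact force between the fingers and lamp below 0.1 N and linear speed of lamp below 0.03 m/s), for 0.2 s.
2. the tripod stands on the mat over the lamp, let go (horizontal distance between lamp and mat below 0.02 m and z of lamp in the frame of mat between 0.002 and 0.01 m and angle between lamp's own z axis and vertical below 0.06 rad and horizontal distance between tripod and lamp below 0.015 m and z of tripod in the frame of mat between 0.002 and 0.01 m and angle between tripod's own z axis and vertical below 0.03 rad and contact force between the fingers and tripod below 0.1 N and linear speed of tripod below 0.03 m/s), for 0.2 s.
3. the large beaker stands on the tripod's ring, let go (horizontal distance between lamp and mat below 0.02 m and z of lamp in the frame of mat between 0.002 and 0.01 m and angle between each of lamp, beaker's own z axis and vertical below 0.06 rad and horizontal distance between tripod and lamp below 0.015 m and z of tripod in the frame of mat between 0.002 and 0.01 m and angle between tripod's own z axis and vertical below 0.03 rad and horizontal distance between beaker and tripod below 0.012 m and z of beaker in the frame of tripod between 0.106 and 0.114 m and contact force between the fingers and beaker below 0.1 N and linear speed of beaker below 0.03 m/s), for 0.2 s.
4. the tube holder stands in the beaker, let go (horizontal distance between lamp and mat below 0.02 m and z of lamp in the frame of mat between 0.002 and 0.01 m and angle between each of lamp, beaker, tube_holder's own z axis and vertical below 0.06 rad and horizontal distance between tripod and lamp below 0.015 m and z of tripod in the frame of mat between 0.002 and 0.01 m and angle between tripod's own z axis and vertical below 0.03 rad and horizontal distance between beaker and tripod below 0.012 m and z of beaker in the frame of tripod between 0.106 and 0.114 m and horizontal distance between tube_holder and beaker below 0.01 m and z of tube_holder in the frame of beaker between -0.001 and 0.007 m and contact force between the fingers and tube_holder below 0.1 N and linear speed of tube_holder below 0.03 m/s), for 0.2 s.
At the end, for the whole second after the job is handed in: Lamp upright on the mat within 20 mm of its centre; tripod level on the mat, within 15 mm of the lamp's axis; large beaker upright on the ring within 12 mm of the tripod's axis; tube holder upright on the beaker's bottom, within 10 mm of its axis; all released and at rest (all of step 4 and contact force between the fingers and lamp below 0.1 N and linear speed of each of lamp, tripod, beaker below 0.03 m/s and contact force between the fingers and tripod below 0.1 N and contact force between the fingers and beaker below 0.1 N); the robot touches nothing.
It fails at once if a vial, the jar, the small beaker or the wash bottle pushed more than 30 mm or tipped over (distance of any of small_beaker, vial_1, vial_2, jar, wash_bottle from where it was at the start of the episode above 0.03 m or angle between any of small_beaker, vial_1, vial_2, jar, wash_bottle's own z axis and vertical above 0.5 rad).
It fails at once if the lamp, tripod, beaker or tube holder dropped (a free fall of more than about 25 mm) ((contact force between anything else and lamp below 0.01 N and linear speed of lamp above 0.7 m/s) or (contact force between anything else and tripod below 0.01 N and linear speed of tripod above 0.7 m/s) or (contact force between anything else and beaker below 0.01 N and linear speed of beaker above 0.7 m/s) or (contact force between anything else and tube_holder below 0.01 N and linear speed of tube_holder above 0.7 m/s)).
It also fails if it takes over 99 s, if anything falls off the work surface, if the arm or the gripper's body presses on something with over 40 N, if the wrist force passes 120 N, or if a joint passes its speed limit or range.

## Working session

There is one attempt and no reset: what is moved stays moved. The work goes in short steps, Python scripts to look and compute and a tool call to move; the robot and the scene stay as the last step left them, time stands still between calls to the robot, and variables do not carry over. Pictures are saved under pics/ and viewed, about 12 in all and at most 16, crops included, and the job is handed in when it is done.

Besides the shell and the picture viewer there is one more tool, called after ">>>" by a JSON object that holds its "fn" and its "kwargs". arm_command: Moves the arm, as the interface text tells. Its arguments: {"type":"object","properties":{"delta_pos":{"type":"array","items":{"type":"array","items":{"type":"number"}}},"rotation":{"type":"array","items":{"type":"array","items":{"type":"number"}}},"gripper":{"type":"number"},"grip_force":{"type":"number"}},"required":["delta_pos","rotation"]}

```bash
mkdir -p pics; cat > h.py <<'E'
import numpy as np, cv2
from workcell import monitor, optics, bot
def grab(n,f):
    im=optics.grab_frame(n); cv2.imwrite('pics/'+f,im[:,:,::-1]); return im
def ray(n,u,v,z):
    c=optics.camera_params(n); R=np.array(c['rotation']); o=np.array(c['origin'])
    d=R@np.array([(u-c['cx'])/c['fx'],(v-c['cy'])/c['fy'],1]); return o+d*(z-o[2])/d[2]
def proj(n,p):
    c=optics.camera_params(n); q=np.array(c['rotation']).T@(np.array(p)-np.array(c['origin']))
    return c['fx']*q[0]/q[2]+c['cx'],c['fy']*q[1]/q[2]+c['cy']
E
python3 - <<'E'
from h import *
grab('top','t1.png');grab('scene','s1.png')
for n in('top','scene'):print(optics.camera_params(n))
print(monitor.observe())
E
```

```text
{'fx': 487.7959623326531, 'fy': 487.7959623326531, 'cx': 320.5117510273858, 'cy': 204.33987189290116, 'origin': array([0.42877171, 0.01188769, 1.42258216]), 'rotation': array([-3.10718685, -0.01072043, -1.57994197])}
{'fx': 419.8034106807647, 'fy': 419.8034106807647, 'cx': 322.2238566013513, 'cy': 196.07516395576036, 'origin': array([1.0948789 , 0.28115947, 0.70804632]), 'rotation': array([-2.35020142e+00, -5.22504552e-04,  1.99013160e+00])}
{'clock': 0.1, 'qpos': array([-1.24420859,  0.52195914, -0.03633785,  1.59994549,  0.02116696,
        1.02109469, -0.1127802 ]), 'qd': array([-0.0009992 , -0.00271967, -0.00010958, -0.00276891, -0.00122183,
       -0.00088449, -0.00088972]), 'joint_efforts': array([ 2.47827513e-03, -9.28469682e+01,  1.98377140e+00, -3.70530474e+01,
        1.82202790e-02,  5.40557667e-03,  1.23766140e-04]), 'position': array([0.24144167, 0.57617036, 0.24478218]), 'tool_rot': array([-1.53363808,  1.56977286, -1.93042534]), 'force': array([-0.34962073, -0.63603617, -0.32614019]), 'moment': array([-0.02650369,  0.01288722,  0.02467193]), 'grip_width': 0.085430904931142}
```

View pics/t1.png

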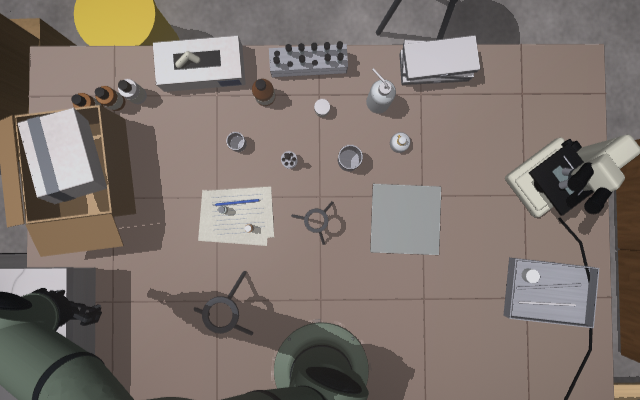

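View pics/s1.png

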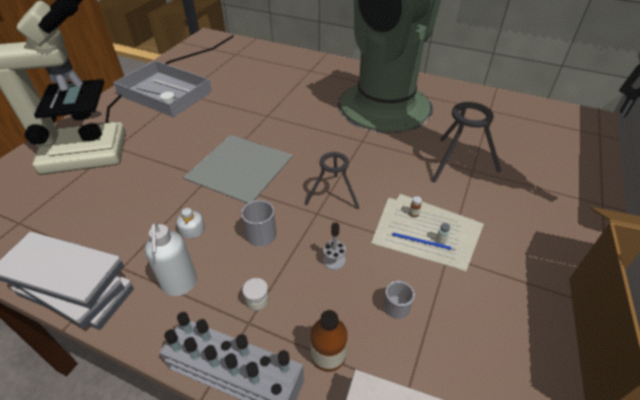

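```bash
sed -i 's/^import numpy.*/&\nfrom scipy.spatial.transform import Rotation as Ro/; s/R=np.array(c\[.rotation.\])/R=Ro.from_euler("xyz",c["rotation"]).as_matrix()/; s/np.array(c\[.rotation.\]).T@/Ro.from_euler("xyz",c["rotation"]).as_matrix().T@/' h.py
python3 - <<'E'
from h import *
s=monitor.observe();print(Ro.from_euler('xyz',s['tool_rot']).as_matrix().round(3))
t=cv2.imread('pics/t1.png');c=cv2.resize(t[90:255,225:450],None,fx=3.5,fy=3.5,interpolation=cv2.INTER_CUBIC)
cv2.imwrite('pics/t1c.png',c)
s=cv2.imread('pics/s1.png');c=cv2.resize(s[130:320,165:420],None,fx=3.1,fy=3.1,interpolation=cv2.INTER_CUBIC)
cv2.imwrite('pics/s1c.png',c)
E
```

```text
[[-0.     0.386  0.922]
 [-0.001  0.922 -0.386]
 [-1.    -0.001  0.   ]]
```

View pics/t1c.png

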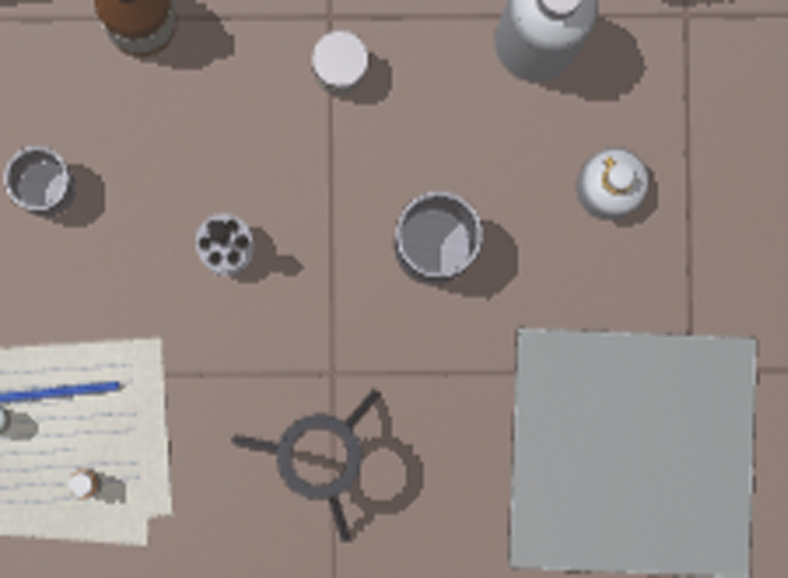

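View pics/s1c.png

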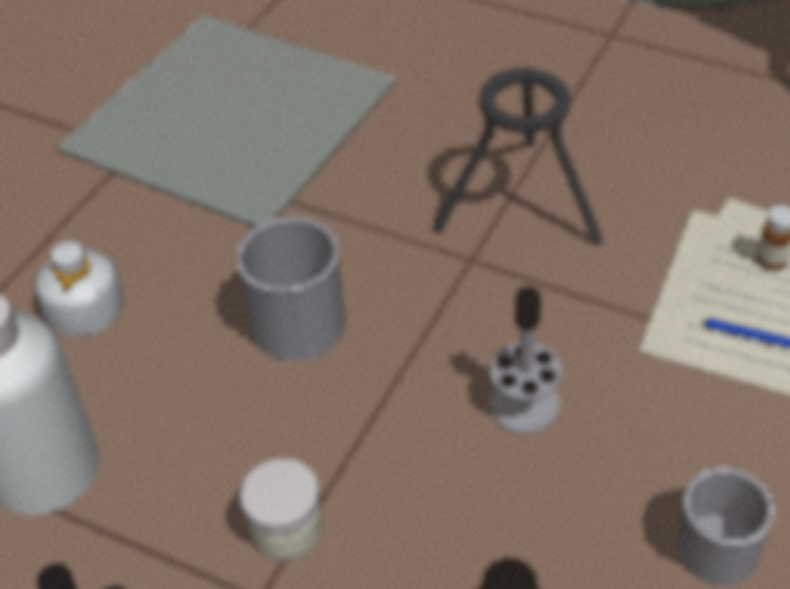

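```bash
python3 - <<'E'
from h import *
T=lambda x,y,z:ray('top',225+(x+.5)/3.5-.5,90+(y+.5)/3.5-.5,z)[:2].round(4)
S=lambda x,y,z:ray('scene',165+(x+.5)/3.1-.5,130+(y+.5)/3.1-.5,z)[:2].round(4)
for n,a,b,z in [('lampcap',(621,177),(67,249),.059),('beaker',(439,236),(288,254),.075),('ring',(320,456),(525,99),.11),('disc',(224,243),(526,368),.039),('handle',(220,232),(528,293),.112),('jar',(340,60),(282,490),.047),('sb',(37,180),(727,504),.05)]:
    print(n,T(*a,z),S(*b,z))
print('lampbody',T(614.5,184,.03))
m=[T(x,y,.006) for x,y in [(518,329),(756,340),(748,576),(511,568)]];print(m,np.mean(m,0))
m=[S(x,y,.006) for x,y in [(205,15),(396,77),(263,224),(60,149)]];print(m,np.mean(m,0))
f=[T(x,y,.004) for x,y in [(237,440),(378,395),(347,537)]];print(f,np.mean(f,0))
f=[S(x,y,.004) for x,y in [(437,230),(598,242)]];print(f)
c=np.array(T(320,456,.11))
for x,y in [(237,440),(378,395),(347,537)]:
    d=T(x,y,.004)-c;print(np.degrees(np.arctan2(d[1],d[0])),np.hypot(*d))
print(T(540,40,0.09), T(105,480,.048))
E
```

```text
lampcap [ 0.6542 -0.2344] [ 0.6512 -0.233 ]
beaker [ 0.6056 -0.0862] [ 0.6058 -0.0829]
ring [0.432  0.0097] [0.4323 0.0147]
disc [0.6059 0.0861] [0.6032 0.0891]
handle [0.6051 0.0852] [0.603  0.0887]
jar [ 0.7533 -0.0094] [ 0.752  -0.0051]
sb [0.6567 0.2359] [0.6559 0.2384]
lampbody [ 0.6532 -0.2342]
[array([ 0.5364, -0.1562]), array([ 0.5256, -0.3547]), array([ 0.3295, -0.3446]), array([ 0.3381, -0.1478])] [ 0.4324   -0.250825]
[array([ 0.3264, -0.3407]), array([ 0.3351, -0.1435]), array([ 0.5331, -0.1556]), array([ 0.5266, -0.3483])] [ 0.4303   -0.247025]
[array([0.4461, 0.0783]), array([ 0.4825, -0.0391]), array([ 0.3649, -0.0122])] [0.43116667 0.009     ]
[array([ 0.4834, -0.0336]), array([0.4456, 0.082 ])]
78.38522027359296 0.07003406314073174
-44.01920129959503 0.07022599233901931
-161.9244285936922 0.07058342581654704
[ 0.758  -0.1665] [0.4144 0.1825]
```

```bash
cat >> h.py <<'E'
def to(p,yaw=None):
    s=monitor.observe();R=Ro.from_euler('xyz',s['tool_rot']).as_matrix()
    d=R.T@(np.array(p)-s['position'])/.03
    y=np.degrees(np.arctan2(R[1,1],R[0,1]));print('t',s['clock'].__round__(2),'pos',s['position'].round(4),'jaw',y.round(1),'units x,y,z',d.round(2),'rot x units',None if yaw is None else round((y-yaw)/6,2),'down',R[:,0].round(4),'w',round(s['grip_width'],4))
E
python3 -c "
from h import *
to([.653,-.234,.2],48)"
```

```text
t 0.1 pos [0.2414 0.5762 0.2448] jaw 67.3 units x,y,z [  1.51 -19.6   23.09] rot x units 3.21 down [-4.e-04 -1.e-03 -1.e+00] w 0.0854
```

>>> {"fn": "arm_command", "kwargs": {"delta_pos": [[0,0,0],[0,0,0],[0,0,0],[0,0,0]], "rotation": [[0.8,0,0],[0.8,0,0],[0.8,0,0],[0.8,0,0]], "gripper": -1, "grip_force": 30}}

```text
clock: 0.5
position: [0.2414, 0.5753, 0.2434]
tool_rot: [-1.215, 1.567, -1.958]
force: [-0.2, -0.3, 0.4]
grip_width: 0.0852
```

```bash
python3 -c "
from h import *
to([.653,-.234,.2],48)"
```

```text
t 0.5 pos [0.2414 0.5753 0.2434] jaw 47.5 units x,y,z [  1.52 -10.59  28.35] rot x units -0.09 down [-0.0014 -0.0035 -1.    ] w 0.0852
```

>>> {"fn": "arm_command", "kwargs": {"delta_pos": [[0,-0.35,0.94],[0,-0.35,0.94],[0,-0.35,0.94],[0,-0.35,0.94],[0,-0.35,0.94],[0,-0.35,0.94],[0,-0.35,0.94],[0,-0.35,0.94],[0,-0.35,0.94],[0,-0.35,0.94]], "rotation": [[0,0,0],[0,0,0],[0,0,0],[0,0,0],[0,0,0],[0,0,0],[0,0,0],[0,0,0],[0,0,0],[0,0,0]]}}

```text
clock: 1.5
position: [0.3784, 0.2989, 0.2412]
tool_rot: [-1.429, 1.562, -2.168]
force: [0.8, 0.9, 0.1]
grip_width: 0.0853
```

```bash
python3 -c "
from h import *
to([.653,-.234,.2],48)"
```

```text
t 1.5 pos [0.3784 0.2989 0.2412] jaw 47.6 units x,y,z [ 1.45 -6.94 18.73] rot x units -0.06 down [-0.0048 -0.0071 -1.    ] w 0.0853
```

>>> {"fn": "arm_command", "kwargs": {"delta_pos": [[0.04,-0.36,0.96],[0.04,-0.36,0.96],[0.04,-0.36,0.96],[0.04,-0.36,0.96],[0.04,-0.36,0.96],[0.04,-0.36,0.96],[0.04,-0.36,0.96],[0.04,-0.36,0.96],[0.04,-0.36,0.96],[0.04,-0.36,0.96]], "rotation": [[0,0,0],[0,0,0],[0,0,0],[0,0,0],[0,0,0],[0,0,0],[0,0,0],[0,0,0],[0,0,0],[0,0,0]]}}

```text
clock: 2.5
position: [0.5216, 0.0126, 0.2292]
tool_rot: [-1.57, 1.56, -2.308]
force: [1.1, -0.7, 0.3]
grip_width: 0.0853
```

>>> {"fn": "arm_command", "kwargs": {"delta_pos": [[0.04,-0.36,0.96],[0.04,-0.36,0.96],[0.04,-0.36,0.96],[0.04,-0.36,0.96],[0.04,-0.36,0.96],[0.04,-0.36,0.96],[0.04,-0.36,0.96],[0.04,-0.36,0.96],[0.0,0.0,0.0]], "rotation": [[0,0,0],[0,0,0],[0,0,0],[0,0,0],[0,0,0],[0,0,0],[0,0,0],[0,0,0],[0,0,0]]}}

```text
clock: 3.4
position: [0.6364, -0.22, 0.2168]
tool_rot: [-1.783, 1.556, -2.524]
force: [-0.5, -0.1, -0.7]
grip_width: 0.0853
```

```bash
cat >> h.py <<'E'
def tilt():
    s=monitor.observe();R=Ro.from_euler('xyz',s['tool_rot']).as_matrix()
    d=R.T@[0,0,-1]; w=np.cross([1,0,0],d);print('tilt fix units',(np.degrees(w)/6).round(2),'F',s['force'].round(1))
E
python3 -c "
from h import *
to([.653,-.234,.2],48);tilt()"
```

```text
t 3.4 pos [ 0.6364 -0.22    0.2168] jaw 47.5 units x,y,z [0.56 0.04 0.73] rot x units -0.08 down [-0.0119 -0.0085 -0.9999] w 0.0853
tilt fix units [ 0.   -0.03  0.14] F [-0.5 -0.1 -0.7]
```

>>> {"fn": "arm_command", "kwargs": {"delta_pos": [[0.2,0,0.35],[0.5,0,0.35],[0.8,0,0],[0.8,0,0],[0.8,0,0],[0,0,0]], "rotation": [[0,-0.03,0.14],[0,0,0],[0,0,0],[0,0,0],[0,0,0],[0,0,0]]}}

```text
clock: 4.0
position: [0.6533, -0.2333, 0.118]
tool_rot: [1.771, 1.566, 1.031]
force: [-0.4, -0.3, -0.6]
grip_width: 0.0856
```

```bash
python3 -c "
from h import *
to([.653,-.234,.022],48);tilt()
a=grab('scene','s2.png')[:,:,::-1];b=grab('top','t2.png')[:,:,::-1]
cv2.imwrite('pics/c2.png',np.hstack([cv2.resize(a[120:320,100:300],None,fx=2,fy=2),cv2.resize(b[60:260,300:500],None,fx=2,fy=2)]))"
```

```text
t 4.0 pos [ 0.6533 -0.2333  0.118 ] jaw 47.6 units x,y,z [ 3.2  -0.04  0.01] rot x units -0.06 down [ 0.0026  0.0044 -1.    ] w 0.0856
tilt fix units [ 0.   -0.01 -0.05] F [-0.4 -0.3 -0.6]
```

View pics/c2.png

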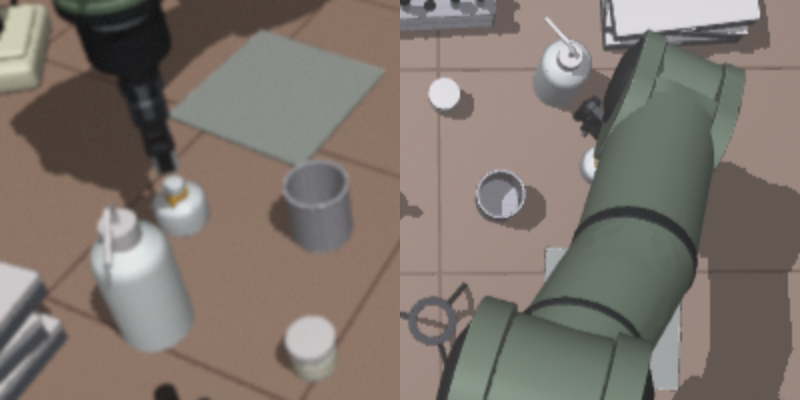

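```bash
python3 -c "
from h import *
y=np.radians(47.6)
for r in(.043,.057,-.043):print(proj('scene',[.6533+r*np.cos(y),-.2333+r*np.sin(y),.117]))
print(proj('scene',[.653,-.234,.059]))"
```

```text
(np.float64(182.89367338335302), np.float64(204.91296914702818))
(np.float64(184.2191836972984), np.float64(209.66406387083643))
(np.float64(175.354891047056), np.float64(177.89132427177375))
(np.float64(185.34919689569446), np.float64(210.41732209489396))
```

>>> {"fn": "arm_command", "kwargs": {"delta_pos": [[0.8,0,0],[0.8,0,0],[0.8,0,0],[0.6,0,0],[0.2,0,0],[0,0,0]], "rotation": [[0,0,-0.05],[0,0,0],[0,0,0],[0,0,0],[0,0,0],[0,0,0]]}}

```text
clock: 4.7
position: [0.6613, -0.2353, 0.0322]
tool_rot: [0.502, 1.554, -0.237]
force: [0.4, -0.6, 0.6]
grip_width: 0.0853
```

>>> {"fn": "arm_command", "kwargs": {"delta_pos": [[0,0,0],[0,0,0],[0,0,0],[0,0,0],[0,0,0],[0,0,0],[0,0,0],[0,0,0]], "rotation": [[0,0,0],[0,0,0],[0,0,0],[0,0,0],[0,0,0],[0,0,0],[0,0,0],[0,0,0]], "gripper": 1, "grip_force": 30}}

```text
clock: 5.5
position: [0.6632, -0.236, 0.0367]
tool_rot: [0.492, 1.549, -0.247]
force: [-1.3, 0.1, -0.4]
grip_width: 0.0542
```

```bash
python3 -c "
from h import *
to([.653,-.234,.115],48);tilt()"
```

```text
t 5.5 pos [ 0.6632 -0.236   0.0367] jaw 47.7 units x,y,z [-2.62 -0.15 -0.25] rot x units -0.06 down [ 0.0214 -0.0054 -0.9998] w 0.0542
tilt fix units [ 0.    0.19 -0.1 ] F [-1.3  0.1 -0.4]
```

>>> {"fn": "arm_command", "kwargs": {"delta_pos": [[0,0,0],[0,0,0],[0,0,0],[0,0,0],[0,0,0]], "rotation": [[0,0,0],[0,0,0],[0,0,0],[0,0,0],[0,0,0]], "gripper": -1}}

```text
clock: 6.0
position: [0.6634, -0.2361, 0.0368]
tool_rot: [0.49, 1.548, -0.25]
force: [0.5, -0.4, -0.2]
grip_width: 0.0854
```

```bash
python3 -c "
from h import *
to([.653,-.234,.022],48);tilt();print(monitor.observe()['qpos'].round(3))"
```

```text
t 6.0 pos [ 0.6634 -0.2361  0.0368] jaw 47.7 units x,y,z [ 0.49 -0.19 -0.31] rot x units -0.06 down [ 0.0216 -0.0055 -0.9998] w 0.0854
tilt fix units [ 0.    0.19 -0.1 ] F [ 0.5 -0.4 -0.2]
[ 0.146  0.892  0.187  1.52  -0.219  0.728  1.257]
```

>>> {"fn": "arm_command", "kwargs": {"delta_pos": [[0,-0.1,-0.15],[0,-0.1,-0.15],[0.15,0,0],[0.2,0,0],[0.2,0,0],[0,0,0]], "rotation": [[0,0.1,-0.05],[0,0.1,-0.05],[0,0,0],[0,0,0],[0,0,0],[0,0,0]]}}

```text
clock: 6.6
position: [0.6514, -0.2342, 0.0184]
tool_rot: [-2.841, 1.567, 2.704]
force: [0.7, 0.3, -0.4]
grip_width: 0.0854
```

```bash
python3 -c "
from h import *
to([.653,-.234,.022],48);tilt()"
```

```text
t 6.6 pos [ 0.6514 -0.2342  0.0184] jaw 47.7 units x,y,z [-0.12  0.04  0.03] rot x units -0.06 down [-0.0034  0.0016 -1.    ] w 0.0854
tilt fix units [ 0.   -0.03  0.01] F [ 0.7  0.3 -0.4]
```

Position good; raise a touch and close.

>>> {"fn": "arm_command", "kwargs": {"delta_pos": [[-0.12,0.04,0.03],[0,0,0],[0,0,0],[0,0,0],[0,0,0],[0,0,0],[0,0,0],[0,0,0]], "rotation": [[0,-0.03,0],[0,0,0],[0,0,0],[0,0,0],[0,0,0],[0,0,0],[0,0,0],[0,0,0]], "gripper": 1}}

```text
clock: 7.4
position: [0.6533, -0.2338, 0.0225]
tool_rot: [-1.496, 1.57, -2.235]
force: [0.0, 0.2, -1.3]
grip_width: 0.0551
```

```bash
python3 -c "
from h import *
to([.653,-.234,.115],48);tilt()"
```

```text
t 7.4 pos [ 0.6533 -0.2338  0.0225] jaw 47.7 units x,y,z [-3.08 -0.01 -0.  ] rot x units -0.06 down [-5.e-04 -7.e-04 -1.e+00] w 0.0551
tilt fix units [-0.    0.    0.01] F [ 0.   0.2 -1.3]
```

>>> {"fn": "arm_command", "kwargs": {"delta_pos": [[-0.3,0,0],[-0.6,0,0],[-0.6,0,0],[-0.3,0,0],[0,0,0]], "rotation": [[0,0,0],[0,0,0],[0,0,0],[0,0,0],[0,0,0]]}}

```text
clock: 7.9
position: [0.6539, -0.2341, 0.083]
tool_rot: [0.0, 1.569, -0.739]
force: [0.8, 0.3, -1.1]
grip_width: 0.0552
```

```bash
python3 -c "
from h import *
to([.4315,-.249,.075],48);tilt()"
```

```text
t 7.9 pos [ 0.6539 -0.2341  0.083 ] jaw 47.6 units x,y,z [ 0.26 -5.36 -5.15] rot x units -0.06 down [ 0.0015 -0.0013 -1.    ] w 0.0552
tilt fix units [ 0.    0.02 -0.  ] F [ 0.8  0.3 -1.1]
```

>>> {"fn": "arm_command", "kwargs": {"delta_pos": [[0,-0.3,-0.29],[0,-0.6,-0.58],[0,-0.7,-0.68],[0,-0.7,-0.68],[0,-0.7,-0.68],[0,-0.7,-0.68],[0,-0.7,-0.68],[0,-0.6,-0.55],[0,-0.3,-0.3],[0,0,0]], "rotation": [[0,0,0],[0,0,0],[0,0,0],[0,0,0],[0,0,0],[0,0,0],[0,0,0],[0,0,0],[0,0,0],[0,0,0]]}}

```text
clock: 8.9
position: [0.4247, -0.2475, 0.0831]
tool_rot: [0.362, 1.566, -0.376]
force: [0.1, 0.4, -0.9]
grip_width: 0.0548
```

```bash
python3 -c "
from h import *
to([.4315,-.249,.03],48);tilt()
a=grab('scene','s3.png')[:,:,::-1]
cv2.imwrite('pics/c3.png',cv2.resize(a[60:240,120:320],None,fx=3,fy=3))"
```

```text
t 8.9 pos [ 0.4247 -0.2475  0.0831] jaw 47.7 units x,y,z [1.77 0.11 0.19] rot x units -0.04 down [ 0.0041 -0.0016 -1.    ] w 0.0548
tilt fix units [ 0.    0.04 -0.01] F [ 0.1  0.4 -0.9]
```

View pics/c3.png

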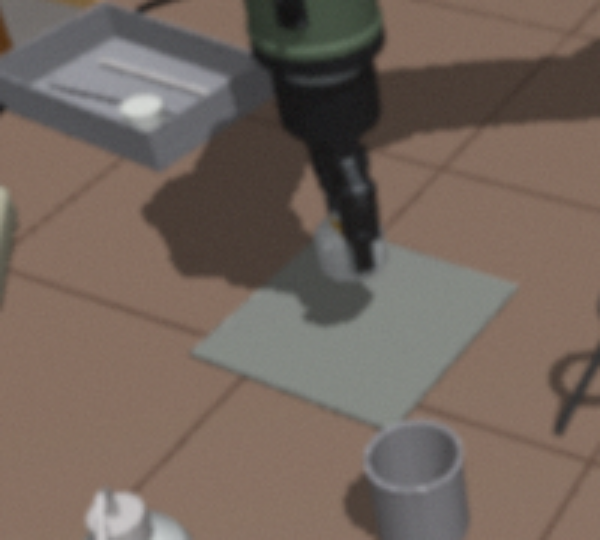

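>>> {"fn": "arm_command", "kwargs": {"delta_pos": [[0.2,0.11,0.19],[0.5,0,0],[0.5,0,0],[0.3,0,0],[0.1,0,0],[0,0,0]], "rotation": [[0,0.04,0],[0,0,0],[0,0,0],[0,0,0],[0,0,0],[0,0,0]]}}

```text
clock: 9.55
position: [0.44, -0.2485, 0.0321]
tool_rot: [0.909, 1.565, 0.176]
force: [0.4, 0.2, -2.2]
grip_width: 0.0549
```

```bash
python3 -c "
from h import *
to([.4315,-.249,.0285],48);tilt()"
```

```text
t 9.55 pos [ 0.44   -0.2485  0.0321] jaw 48.0 units x,y,z [ 0.12 -0.2  -0.2 ] rot x units -0.0 down [ 5.3e-03  9.0e-04 -1.0e+00] w 0.0549
tilt fix units [ 0.    0.03 -0.04] F [ 0.4  0.2 -2.2]
```

>>> {"fn": "arm_command", "kwargs": {"delta_pos": [[0,-0.2,-0.2],[0.07,0,0],[0.04,0,0],[0,0,0]], "rotation": [[0,0.03,-0.04],[0,0,0],[0,0,0],[0,0,0]]}}

```text
clock: 9.95
position: [0.4315, -0.2493, 0.0296]
tool_rot: [0.102, 1.569, -0.631]
force: [-0.1, 0.5, -1.3]
grip_width: 0.0549
```

```bash
python3 -c "
from h import *
to([.4315,-.249,.0285],48);tilt()"
```

```text
t 9.95 pos [ 0.4315 -0.2493  0.0296] jaw 48.0 units x,y,z [ 0.04  0.01 -0.01] rot x units -0.0 down [ 1.2e-03 -9.0e-04 -1.0e+00] w 0.0549
tilt fix units [ 0.    0.01 -0.  ] F [-0.1  0.5 -1.3]
```

>>> {"fn": "arm_command", "kwargs": {"delta_pos": [[0.05,0,0],[0,0,0],[0,0,0]], "rotation": [[0,0,0],[0,0,0],[0,0,0]]}}

```text
clock: 10.25
position: [0.4319, -0.2494, 0.0284]
tool_rot: [0.225, 1.568, -0.508]
force: [0.3, -1.2, -1.7]
grip_width: 0.0548
```

>>> {"fn": "arm_command", "kwargs": {"delta_pos": [[0,0,0],[0,0,0],[0,0,0],[0,0,0],[0,0,0]], "rotation": [[0,0,0],[0,0,0],[0,0,0],[0,0,0],[0,0,0]], "gripper": -1}}

```text
clock: 10.75
position: [0.4321, -0.2495, 0.0286]
tool_rot: [0.238, 1.568, -0.496]
force: [-0.5, 0.5, -0.9]
grip_width: 0.0854
```

>>> {"fn": "arm_command", "kwargs": {"delta_pos": [[-0.4,0,0],[-0.8,0,0],[-0.8,0,0],[-0.8,0,0],[-0.9,0,0],[-0.9,0,0],[-0.8,0,0],[-0.4,0,0],[0,0,0]], "rotation": [[0,0,0],[0,0,0],[0,0,0],[0,0,0],[0,0,0],[0,0,0],[0,0,0],[0,0,0],[0,0,0]]}}

```text
clock: 11.65
position: [0.4303, -0.2492, 0.2159]
tool_rot: [0.497, 1.566, -0.238]
force: [-1.0, 0.2, 0.3]
grip_width: 0.0854
```

```bash
python3 -c "
from h import *
to([.432,.012,.18],48);tilt()"
```

```text
t 11.65 pos [ 0.4303 -0.2492  0.2159] jaw 47.9 units x,y,z [ 1.19  6.49 -5.8 ] rot x units -0.02 down [ 0.0046 -0.0011 -1.    ] w 0.0854
tilt fix units [ 0.    0.04 -0.02] F [-1.   0.2  0.3]
```

>>> {"fn": "arm_command", "kwargs": {"delta_pos": [[0,0.4,-0.36],[0,0.7,-0.63],[0,0.8,-0.71],[0,0.8,-0.71],[0,0.8,-0.71],[0,0.8,-0.71],[0,0.8,-0.71],[0,0.7,-0.63],[0,0.5,-0.45],[0,0,0]], "rotation": [[0,0.04,-0.02],[0,0,0],[0,0,0],[0,0,0],[0,0,0],[0,0,0],[0,0,0],[0,0,0],[0,0,0],[0,0,0]]}}

```text
clock: 12.65
position: [0.4283, 0.0131, 0.2137]
tool_rot: [-2.315, 1.567, -3.053]
force: [-0.1, -1.1, -0.0]
grip_width: 0.0856
```

```bash
python3 -c "
from h import *
to([.432,.012,.14],48);tilt()"
```

```text
t 12.65 pos [0.4283 0.0131 0.2137] jaw 47.7 units x,y,z [2.46 0.06 0.12] rot x units -0.04 down [-3.4e-03 -3.0e-04 -1.0e+00] w 0.0856
tilt fix units [ 0.   -0.02  0.02] F [-0.1 -1.1 -0. ]
```

>>> {"fn": "arm_command", "kwargs": {"delta_pos": [[0.2,0.06,0.12],[0.6,0,0],[0.6,0,0],[0.6,0,0],[0.4,0,0],[0.1,0,0],[0,0,0]], "rotation": [[0,-0.02,0.02],[0,0,0],[0,0,0],[0,0,0],[0,0,0],[0,0,0],[0,0,0]]}}

```text
clock: 13.35
position: [0.4321, 0.006, 0.1333]
tool_rot: [-1.233, 1.568, -1.977]
force: [-0.3, 0.2, 0.6]
grip_width: 0.0853
```

```bash
python3 -c "
from h import *
to([.432,.012,.098],48);tilt()
a=grab('scene','s4.png')[:,:,::-1]
b=grab('top','t4.png')[:,:,::-1]
cv2.imwrite('pics/c4.png',np.hstack([cv2.resize(a[60:260,180:400],None,fx=2,fy=2),cv2.resize(b[110:310,260:440],None,fx=2,fy=2)]))"
```

```text
t 13.35 pos [0.4321 0.006  0.1333] jaw 47.4 units x,y,z [ 1.18  0.15 -0.14] rot x units -0.1 down [-9.0e-04 -2.2e-03 -1.0e+00] w 0.0853
tilt fix units [-0.    0.01  0.02] F [-0.3  0.2  0.6]
```

View pics/c4.png

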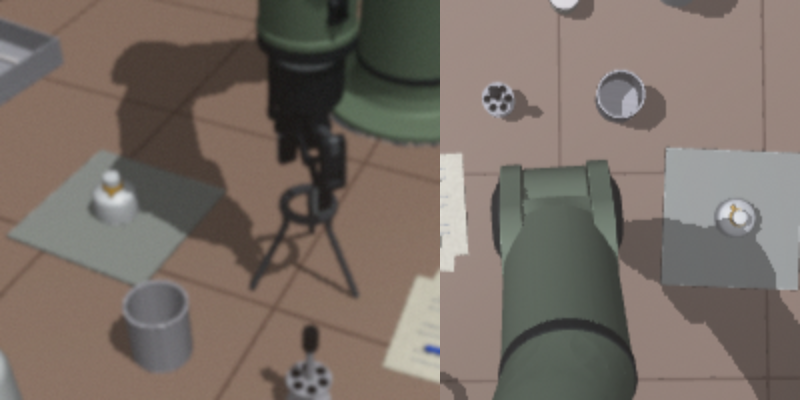

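>>> {"fn": "arm_command", "kwargs": {"delta_pos": [[0,0.15,-0.14],[0,0,0]], "rotation": [[-0.1,0.01,0.02],[0,0,0]]}}

```text
clock: 13.65
position: [0.433, 0.0129, 0.1349]
tool_rot: [1.088, 1.568, 0.356]
force: [0.6, -0.2, -0.0]
grip_width: 0.0855
```

```bash
python3 -c "
from h import *
to([.432,.012,.098],48);tilt()
y=np.radians(47.6);p=monitor.observe()['position']
for r in(.043,-.043):print([q-o for q,o in zip(proj('scene',p+[r*np.cos(y),r*np.sin(y),-.005]),(180,60))])"
```

```text
t 13.65 pos [0.433  0.0129 0.1349] jaw 48.0 units x,y,z [ 1.23 -0.05 -0.01] rot x units 0.01 down [ 2.5e-03  9.0e-04 -1.0e+00] w 0.0855
tilt fix units [ 0.    0.01 -0.02] F [ 0.6 -0.2 -0. ]
[np.float64(161.81077569708577), np.float64(106.36442502737333)]
[np.float64(145.3205394225438), np.float64(83.44145837933439)]
```

Lower, then close gently.

>>> {"fn": "arm_command", "kwargs": {"delta_pos": [[0.3,-0.04,0],[0.3,0,0],[0.3,0,0],[0.2,0,0],[0.05,0,0],[0,0,0]], "rotation": [[0,0.01,-0.02],[0,0,0],[0,0,0],[0,0,0],[0,0,0],[0,0,0]]}}

```text
clock: 14.25
position: [0.4321, 0.0122, 0.0973]
tool_rot: [0.972, 1.57, 0.241]
force: [-0.9, 0.3, 0.3]
grip_width: 0.085
```

```bash
python3 -c "
from h import *
to([.432,.012,.098],48);tilt()"
```

```text
t 14.25 pos [0.4321 0.0122 0.0973] jaw 48.1 units x,y,z [-0.02 -0.01  0.  ] rot x units 0.02 down [ 4.e-04  1.e-04 -1.e+00] w 0.085
tilt fix units [ 0.  0. -0.] F [-0.9  0.3  0.3]
```

>>> {"fn": "arm_command", "kwargs": {"delta_pos": [[0,0,0],[0,0,0],[0,0,0],[0,0,0],[0,0,0],[0,0,0],[0,0,0]], "rotation": [[0,0,0],[0,0,0],[0,0,0],[0,0,0],[0,0,0],[0,0,0],[0,0,0]], "gripper": 1, "grip_force": 40}}

```text
clock: 14.95
position: [0.4324, 0.0121, 0.0982]
tool_rot: [0.92, 1.569, 0.189]
force: [0.0, 0.6, -1.3]
grip_width: 0.0635
```

```bash
python3 -c "
from h import *
to([.432,.012,.098],48);tilt()"
```

```text
t 14.95 pos [0.4324 0.0121 0.0982] jaw 48.1 units x,y,z [ 0.01 -0.01 -0.01] rot x units 0.01 down [ 1.6e-03  3.0e-04 -1.0e+00] w 0.0635
tilt fix units [ 0.    0.01 -0.01] F [ 0.   0.6 -1.3]
```

>>> {"fn": "arm_command", "kwargs": {"delta_pos": [[-0.3,0,0],[-0.6,0,0],[-0.7,0,0],[-0.7,0,0],[-0.7,0,0],[-0.5,0,0],[-0.2,0,0],[0,0,0]], "rotation": [[0,0,0],[0,0,0],[0,0,0],[0,0,0],[0,0,0],[0,0,0],[0,0,0],[0,0,0]]}}

```text
clock: 15.75
position: [0.4313, 0.0116, 0.2167]
tool_rot: [0.988, 1.57, 0.255]
force: [-0.1, 0.3, -2.7]
grip_width: 0.064
```

```bash
python3 -c "
from h import *
to([.432,-.2495,.2],48);tilt()
a=grab('scene','s5.png')[:,:,::-1]
cv2.imwrite('pics/c5.png',cv2.resize(a[60:260,180:400],None,fx=3,fy=3))"
```

```text
t 15.75 pos [0.4313 0.0116 0.2167] jaw 48.0 units x,y,z [ 0.55 -6.46  5.84] rot x units 0.01 down [ 1.2e-03  3.0e-04 -1.0e+00] w 0.064
tilt fix units [ 0.    0.01 -0.01] F [-0.1  0.3 -2.7]
```

View pics/c5.png

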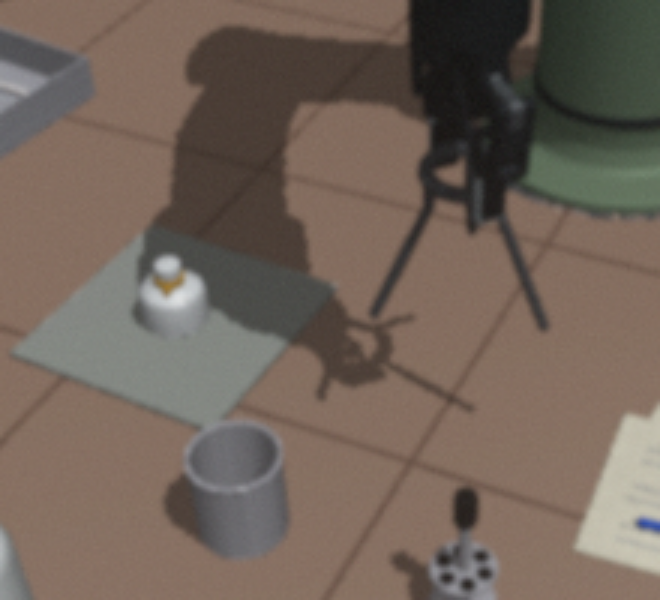

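```bash
python3 -c "
from h import *
for (x,y),a in [((375,315),-43),((545,325),77.5)]:
    p=ray('scene',180+x/3,60+y/3,.1225);print(p,p[:2]-.07*np.array([np.cos(np.radians(a)),np.sin(np.radians(a))]))
for x,y in [(412,318),(320,398),(470,408)]: pass
p=ray('scene',180+166/3,60+264/3,.065);print('lampcap',p)
t=cv2.imread('pics/t4.png')
hsv=cv2.cvtColor(t,cv2.COLOR_BGR2HSV)
m=cv2.resize(t[170:270,360:450],None,fx=6,fy=6,interpolation=cv2.INTER_CUBIC);cv2.imwrite('pics/c4t.png',m)"
```

```text
[ 0.48192708 -0.03219662  0.1225    ] [0.43073232 0.01554326]
[0.44261893 0.08258093 0.1225    ] [0.42746816 0.01424021]
lampcap [ 0.43364931 -0.2477003   0.065     ]
```

View pics/c4t.png

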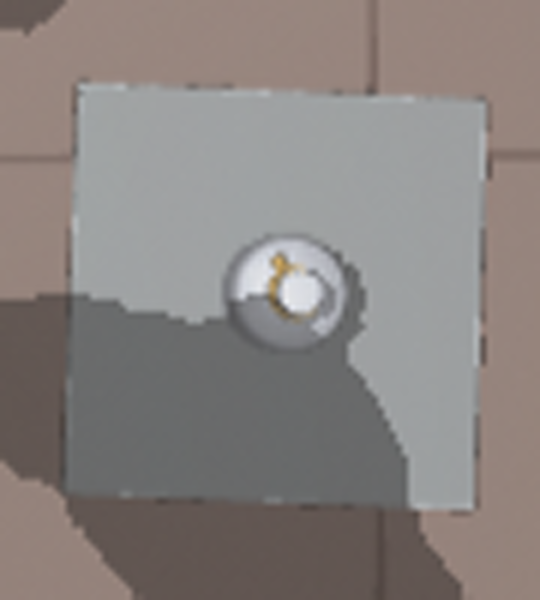

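>>> {"fn": "arm_command", "kwargs": {"delta_pos": [[0,-0.3,0.28],[0,-0.5,0.46],[0,-0.7,0.64],[0,-0.7,0.63],[0,-0.7,0.63],[0,-0.7,0.63],[0,-0.7,0.63],[0,-0.7,0.63],[0,-0.5,0.45],[0,-0.3,0.27]], "rotation": [[0,0,0],[0,0,0],[0,0,0],[0,0,0],[0,0,0],[0,0,0],[0,0,0],[0,0,0],[0,0,0],[0,0,0]]}}

```text
clock: 16.8
position: [0.4285, -0.2297, 0.2075]
tool_rot: [-2.525, 1.558, 3.031]
force: [1.1, 0.4, -2.7]
grip_width: 0.0638
```

```bash
python3 -c "
from h import *
to([.433,-.250,.2],48);tilt();print(ray('top',360+302/6-.4,170+293/6-.4,.065))"
```

```text
t 16.8 pos [ 0.4285 -0.2297  0.2075] jaw 48.3 units x,y,z [ 0.25 -0.4   0.56] rot x units 0.06 down [-0.0128  0.0014 -0.9999] w 0.0638
tilt fix units [ 0.   -0.1   0.07] F [ 1.1  0.4 -2.7]
[ 0.43386987 -0.2520114   0.065     ]
```

Lamp about (.4335,-.250). Fine position and level.

>>> {"fn": "arm_command", "kwargs": {"delta_pos": [[0,-0.2,0.28],[0,-0.2,0.28],[0,0,0],[0,0,0]], "rotation": [[0,-0.05,0.04],[0,-0.05,0.03],[0,0,0],[0,0,0]]}}

```text
clock: 17.2
position: [0.433, -0.2507, 0.2058]
tool_rot: [-2.935, 1.569, 2.62]
force: [0.2, 0.7, -2.1]
grip_width: 0.0638
```

```bash
python3 -c "
from h import *
to([.434,-.250,.125],48);tilt()"
```

```text
t 17.2 pos [ 0.433  -0.2507  0.2058] jaw 48.3 units x,y,z [2.69 0.04 0.01] rot x units 0.05 down [-1.5e-03  9.0e-04 -1.0e+00] w 0.0638
tilt fix units [ 0.   -0.02  0.  ] F [ 0.2  0.7 -2.1]
```

>>> {"fn": "arm_command", "kwargs": {"delta_pos": [[0.3,0.02,0],[0.4,0,0],[0.5,0,0],[0.5,0,0],[0.4,0,0],[0.3,0,0],[0.1,0,0],[0,0,0],[0,0,0]], "rotation": [[0,-0.02,0],[0,0,0],[0,0,0],[0,0,0],[0,0,0],[0,0,0],[0,0,0],[0,0,0],[0,0,0]]}}

```text
clock: 18.1
position: [0.4334, -0.2458, 0.1234]
tool_rot: [3.127, 1.569, 2.405]
force: [-0.1, -0.1, -1.9]
grip_width: 0.0639
```

```bash
python3 -c "
from h import *
to([.434,-.250,.1042],48);tilt()"
```

```text
t 18.1 pos [ 0.4334 -0.2458  0.1234] jaw 48.6 units x,y,z [ 0.64 -0.09  0.11] rot x units 0.11 down [-0.0014  0.0013 -1.    ] w 0.0639
tilt fix units [ 0.   -0.02 -0.  ] F [-0.1 -0.1 -1.9]
```

>>> {"fn": "arm_command", "kwargs": {"delta_pos": [[0,-0.09,0.11],[0.25,0,0],[0.2,0,0],[0.1,0,0],[0,0,0],[0,0,0]], "rotation": [[0,-0.02,0],[0,0,0],[0,0,0],[0,0,0],[0,0,0],[0,0,0]]}}

```text
clock: 18.7
position: [0.4347, -0.2507, 0.1064]
tool_rot: [0.309, 1.568, -0.413]
force: [0.2, -0.3, -2.5]
grip_width: 0.0639
```

```bash
python3 -c "
from h import *
to([.434,-.250,.1042],48);tilt()"
```

```text
t 18.7 pos [ 0.4347 -0.2507  0.1064] jaw 48.6 units x,y,z [ 0.07  0.   -0.03] rot x units 0.1 down [ 0.0022 -0.001  -1.    ] w 0.0639
tilt fix units [ 0.    0.02 -0.01] F [ 0.2 -0.3 -2.5]
```

>>> {"fn": "arm_command", "kwargs": {"delta_pos": [[0.05,0,0],[0.04,0,0],[0,0,0]], "rotation": [[0,0.02,0],[0,0,0],[0,0,0]]}}

```text
clock: 19.0
position: [0.435, -0.2508, 0.104]
tool_rot: [0.956, 1.57, 0.234]
force: [-1.0, 0.7, 1.0]
grip_width: 0.064
```

```bash
python3 -c "
from h import *
to([.434,-.250,.1042],48);tilt()"
```

```text
t 19.0 pos [ 0.435  -0.2508  0.104 ] jaw 48.6 units x,y,z [-0.01 -0.   -0.04] rot x units 0.1 down [ 1.1e-03  3.0e-04 -1.0e+00] w 0.064
tilt fix units [ 0.    0.01 -0.01] F [-1.   0.7  1. ]
```

>>> {"fn": "arm_command", "kwargs": {"delta_pos": [[0,0,0],[0,0,0],[0,0,0],[0,0,0],[0,0,0]], "rotation": [[0,0,0],[0,0,0],[0,0,0],[0,0,0],[0,0,0]], "gripper": -1}}

```text
clock: 19.5
position: [0.4354, -0.2509, 0.1043]
tool_rot: [0.693, 1.569, -0.029]
force: [-0.8, 0.1, 0.0]
grip_width: 0.085
```

>>> {"fn": "arm_command", "kwargs": {"delta_pos": [[-0.3,0,0],[-0.5,0,0],[-0.8,0,0],[-0.8,0,0],[-0.6,0,0],[-0.3,0,0],[0,0,0]], "rotation": [[0,0,0],[0,0,0],[0,0,0],[0,0,0],[0,0,0],[0,0,0],[0,0,0]]}}

```text
clock: 20.2
position: [0.4347, -0.251, 0.2099]
tool_rot: [0.674, 1.569, -0.048]
force: [0.8, -1.1, -0.4]
grip_width: 0.0853
```

```bash
python3 -c "
from h import *
to([.6057,-.0845,.13],48);tilt()"
```

```text
t 20.2 pos [ 0.4347 -0.251   0.2099] jaw 48.6 units x,y,z [2.68 7.93 0.6 ] rot x units 0.1 down [ 2.3e-03 -1.0e-04 -1.0e+00] w 0.0853
tilt fix units [ 0.    0.02 -0.01] F [ 0.8 -1.1 -0.4]
```

>>> {"fn": "arm_command", "kwargs": {"delta_pos": [[0,0.5,0],[0,0.9,0.07],[0,0.9,0.07],[0,0.9,0.07],[0,0.9,0.07],[0,0.9,0.07],[0,0.9,0.07],[0,0.9,0.07],[0,0.7,0.07],[0,0.4,0.04]], "rotation": [[0.1,0,0],[0,0,0],[0,0,0],[0,0,0],[0,0,0],[0,0,0],[0,0,0],[0,0,0],[0,0,0],[0,0,0]]}}

```text
clock: 21.2
position: [0.609, -0.0814, 0.2014]
tool_rot: [-2.555, 1.563, 2.991]
force: [-0.1, 0.0, 0.2]
grip_width: 0.0853
```

```bash
python3 -c "
from h import *
to([.6057,-.0845,.11],48);tilt()"
```

```text
t 21.2 pos [ 0.609  -0.0814  0.2014] jaw 47.7 units x,y,z [ 3.05 -0.14  0.01] rot x units -0.04 down [-0.0079  0.0012 -1.    ] w 0.0853
tilt fix units [ 0.   -0.06  0.04] F [-0.1  0.   0.2]
```

>>> {"fn": "arm_command", "kwargs": {"delta_pos": [[0.2,-0.14,0],[0.6,0,0],[0.8,0,0],[0.7,0,0],[0.4,0,0],[0.2,0,0],[0,0,0],[0,0,0]], "rotation": [[0,-0.06,0.04],[0,0,0],[0,0,0],[0,0,0],[0,0,0],[0,0,0],[0,0,0],[0,0,0]]}}

```text
clock: 22.0
position: [0.6023, -0.0884, 0.1084]
tool_rot: [-1.912, 1.567, -2.652]
force: [-0.5, -0.1, 0.4]
grip_width: 0.085
```

```bash
python3 -c "
from h import *
to([.6057,-.0845,.046],48);tilt()
a=grab('scene','s6.png')[:,:,::-1];b=grab('top','t6.png')[:,:,::-1]
cv2.imwrite('pics/c6.png',np.hstack([cv2.resize(a[80:280,160:360],None,fx=2,fy=2),cv2.resize(b[170:270,350:450],None,fx=4,fy=4)]))"
```

```text
t 22.0 pos [ 0.6023 -0.0884  0.1084] jaw 47.6 units x,y,z [ 2.08  0.18 -0.  ] rot x units -0.07 down [-0.0033 -0.0018 -1.    ] w 0.085
tilt fix units [ 0.   -0.01  0.03] F [-0.5 -0.1  0.4]
```

View pics/c6.png

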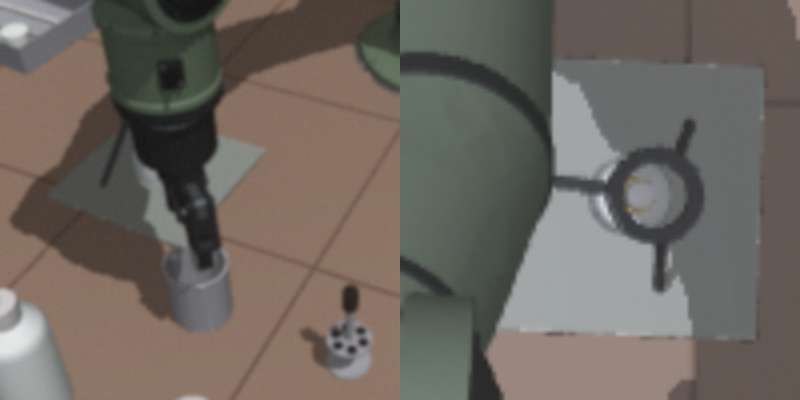

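>>> {"fn": "arm_command", "kwargs": {"delta_pos": [[0,0.18,0],[0.2,0,0],[0.5,0,0],[0.6,0,0],[0.5,0,0],[0.3,0,0],[0,0,0],[0,0,0]], "rotation": [[0,-0.01,0.03],[0,0,0],[0,0,0],[0,0,0],[0,0,0],[0,0,0],[0,0,0],[0,0,0]]}}

```text
clock: 22.9
position: [0.6071, -0.0833, 0.0411]
tool_rot: [0.873, 1.569, 0.134]
force: [0.3, 0.9, 0.0]
grip_width: 0.0855
```

```bash
python3 -c "
from h import *
to([.6057,-.0845,.046],48);tilt();print(ray('top',414-.4,218.75-.4,.116),ray('top',350+246/4-.4,170+194/4-.4,.065))"
```

```text
t 22.9 pos [ 0.6071 -0.0833  0.0411] jaw 47.6 units x,y,z [-0.16 -0.06 -0.01] rot x units -0.06 down [ 1.8e-03  2.0e-04 -1.0e+00] w 0.0855
tilt fix units [ 0.    0.01 -0.01] F [0.3 0.9 0. ]
[ 0.43381226 -0.25195866  0.116     ] [ 0.43476904 -0.2552846   0.065     ]
```

>>> {"fn": "arm_command", "kwargs": {"delta_pos": [[-0.16,-0.06,0],[0,0,0],[0,0,0],[0,0,0],[0,0,0],[0,0,0],[0,0,0],[0,0,0]], "rotation": [[0,0.01,-0.01],[0,0,0],[0,0,0],[0,0,0],[0,0,0],[0,0,0],[0,0,0],[0,0,0]], "gripper": 1, "grip_force": 30}}

```text
clock: 23.7
position: [0.6071, -0.0853, 0.0495]
tool_rot: [0.699, 1.567, -0.041]
force: [0.1, 0.0, -1.5]
grip_width: 0.0651
```

```bash
python3 -c "
from h import *
to([.6057,-.0845,.046],48);tilt()"
```

```text
t 23.7 pos [ 0.6071 -0.0853  0.0495] jaw 47.6 units x,y,z [ 0.12 -0.01 -0.05] rot x units -0.06 down [ 4.e-03 -2.e-04 -1.e+00] w 0.0651
tilt fix units [ 0.    0.03 -0.02] F [ 0.1  0.  -1.5]
```

>>> {"fn": "arm_command", "kwargs": {"delta_pos": [[-0.3,0,0],[-0.7,0,0],[-0.9,0,0],[-0.9,0,0],[-0.9,0,0],[-0.9,0,0],[-0.7,0,0],[-0.4,0,0],[0,0,0],[0,0,0]], "rotation": [[0,0,0],[0,0,0],[0,0,0],[0,0,0],[0,0,0],[0,0,0],[0,0,0],[0,0,0],[0,0,0],[0,0,0]]}}

```text
clock: 24.7
position: [0.6053, -0.0854, 0.2306]
tool_rot: [0.759, 1.567, 0.019]
force: [-0.7, -1.2, -0.7]
grip_width: 0.0646
```

```bash
python3 -c "
from h import *
to([.434,-.2505,.2],48);tilt()"
```

```text
t 24.7 pos [ 0.6053 -0.0854  0.2306] jaw 47.6 units x,y,z [ 1.   -7.92 -0.5 ] rot x units -0.07 down [ 3.6e-03  1.0e-04 -1.0e+00] w 0.0646
tilt fix units [ 0.    0.03 -0.02] F [-0.7 -1.2 -0.7]
```

>>> {"fn": "arm_command", "kwargs": {"delta_pos": [[0,-0.4,-0.02],[-0.02,-0.7,-0.05],[-0.02,-0.9,-0.05],[-0.02,-0.9,-0.05],[-0.02,-0.9,-0.05],[-0.02,-0.9,-0.05],[-0.02,-0.9,-0.05],[-0.02,-0.9,-0.05],[0,-0.7,-0.05],[0,-0.4,-0.04]], "rotation": [[0,0.03,-0.02],[0,0,0],[0,0,0],[0,0,0],[0,0,0],[0,0,0],[0,0,0],[0,0,0],[0,0,0],[0,0,0]]}}

```text
clock: 25.7
position: [0.4248, -0.252, 0.2253]
tool_rot: [-2.575, 1.551, 2.967]
force: [0.5, -0.0, -1.4]
grip_width: 0.0647
```

```bash
python3 -c "
from h import *
to([.434,-.2505,.2],48);tilt()"
```

```text
t 25.7 pos [ 0.4248 -0.252   0.2253] jaw 47.6 units x,y,z [0.84 0.25 0.21] rot x units -0.07 down [-0.0195  0.0034 -0.9998] w 0.0647
tilt fix units [ 0.   -0.16  0.1 ] F [ 0.5 -0.  -1.4]
```

>>> {"fn": "arm_command", "kwargs": {"delta_pos": [[0,0.15,0.1],[0,0.1,0.1],[0,0,0],[0,0,0]], "rotation": [[0,-0.08,0.05],[0,-0.08,0.05],[0,0,0],[0,0,0]]}}

```text
clock: 26.1
position: [0.4336, -0.2505, 0.2237]
tool_rot: [-2.899, 1.569, 2.643]
force: [0.4, -0.2, -0.9]
grip_width: 0.0644
```

```bash
python3 -c "
from h import *
to([.434,-.2505,.1655],48);tilt()
a=grab('scene','s7.png')[:,:,::-1];b=grab('top','t7.png')[:,:,::-1]
cv2.imwrite('pics/c7.png',np.hstack([cv2.resize(a[40:240,140:340],None,fx=3,fy=3)]))"
```

```text
t 26.1 pos [ 0.4336 -0.2505  0.2237] jaw 47.5 units x,y,z [1.94 0.01 0.01] rot x units -0.09 down [-1.2e-03  6.0e-04 -1.0e+00] w 0.0644
tilt fix units [ 0.   -0.01  0.  ] F [ 0.4 -0.2 -0.9]
```

View pics/c7.png

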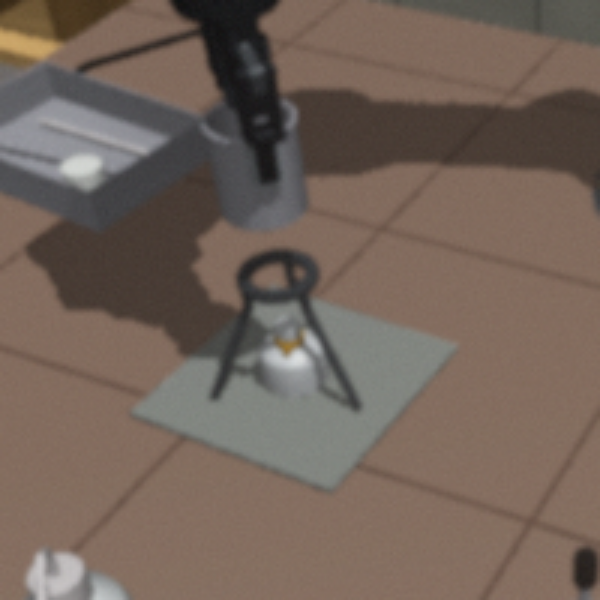

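```bash
python3 -c "
from h import *
S=lambda x,y,z:ray('scene',140+x/3-.3,40+y/3-.3,z).round(4)
print(S(250.5,119,.249),S(278,275,.116))"
```

```text
[ 0.4296 -0.2498  0.249 ] [ 0.4347 -0.2467  0.116 ]
```

>>> {"fn": "arm_command", "kwargs": {"delta_pos": [[0.2,0,0],[0.4,0,0],[0.4,0,0],[0.3,0,0],[0.2,0,0],[0,0,0],[0,0,0]], "rotation": [[0,-0.01,0],[0,0,0],[0,0,0],[0,0,0],[0,0,0],[0,0,0],[0,0,0]]}}

```text
clock: 26.9
position: [0.4334, -0.2497, 0.1739]
tool_rot: [-2.582, 1.569, 2.96]
force: [0.8, -0.5, -1.1]
grip_width: 0.0644
```

```bash
python3 -c "
from h import *
to([.434,-.2505,.1655],48);tilt()"
```

```text
t 26.9 pos [ 0.4334 -0.2497  0.1739] jaw 47.6 units x,y,z [ 0.28 -0.01  0.03] rot x units -0.07 down [-2.e-03  4.e-04 -1.e+00] w 0.0644
tilt fix units [ 0.   -0.02  0.01] F [ 0.8 -0.5 -1.1]
```

>>> {"fn": "arm_command", "kwargs": {"delta_pos": [[0,0.1,0.05],[0.1,0,0],[0.08,0,0],[0.05,0,0],[0,0,0]], "rotation": [[0,-0.02,0.01],[0,0,0],[0,0,0],[0,0,0],[0,0,0]]}}

```text
clock: 27.4
position: [0.4374, -0.2485, 0.1674]
tool_rot: [0.361, 1.568, -0.379]
force: [0.6, -0.1, -0.6]
grip_width: 0.0645
```

```bash
python3 -c "
from h import *
to([.4365,-.249,.1655],48);tilt()"
```

```text
t 27.4 pos [ 0.4374 -0.2485  0.1674] jaw 47.6 units x,y,z [ 0.06 -0.03 -0.01] rot x units -0.07 down [ 2.3e-03 -9.0e-04 -1.0e+00] w 0.0645
tilt fix units [ 0.    0.02 -0.01] F [ 0.6 -0.1 -0.6]
```

>>> {"fn": "arm_command", "kwargs": {"delta_pos": [[0.05,-0.03,0],[0.02,0,0],[0,0,0]], "rotation": [[0,0.02,0],[0,0,0],[0,0,0]]}}

```text
clock: 27.7
position: [0.4368, -0.2494, 0.1652]
tool_rot: [1.399, 1.57, 0.659]
force: [-0.7, 0.3, -0.7]
grip_width: 0.0644
```

```bash
python3 -c "
from h import *
to([.4365,-.249,.1655],48);tilt()"
```

```text
t 27.7 pos [ 0.4368 -0.2494  0.1652] jaw 47.6 units x,y,z [-0.01  0.   -0.01] rot x units -0.07 down [ 7.e-04  5.e-04 -1.e+00] w 0.0644
tilt fix units [ 0.    0.   -0.01] F [-0.7  0.3 -0.7]
```

>>> {"fn": "arm_command", "kwargs": {"delta_pos": [[0.04,0,0],[0,0,0]], "rotation": [[0,0,0],[0,0,0]]}}

```text
clock: 27.9
position: [0.4367, -0.2494, 0.1639]
tool_rot: [1.359, 1.57, 0.618]
force: [-1.1, 0.3, -1.0]
grip_width: 0.0645
```

```bash
python3 -c "
from h import *
to([.4365,-.249,.1655],48);tilt()"
```

```text
t 27.9 pos [ 0.4367 -0.2494  0.1639] jaw 47.6 units x,y,z [-0.05  0.   -0.01] rot x units -0.07 down [ 8.e-04  5.e-04 -1.e+00] w 0.0645
tilt fix units [ 0.    0.   -0.01] F [-1.1  0.3 -1. ]
```

>>> {"fn": "arm_command", "kwargs": {"delta_pos": [[0.04,0,0],[0,0,0]], "rotation": [[0,0,0],[0,0,0]]}}

```text
clock: 28.1
position: [0.437, -0.2496, 0.163]
tool_rot: [0.808, 1.569, 0.067]
force: [-1.0, -0.6, 2.6]
grip_width: 0.0644
```

```bash
python3 -c "
from h import *
to([.4365,-.249,.1655],48);tilt()
a=grab('scene','s8.png')[:,:,::-1]
cv2.imwrite('pics/c8.png',cv2.resize(a[60:200,170:310],None,fx=4,fy=4))"
```

```text
t 28.1 pos [ 0.437  -0.2496  0.163 ] jaw 47.6 units x,y,z [-0.08  0.   -0.03] rot x units -0.07 down [ 1.6e-03  1.0e-04 -1.0e+00] w 0.0644
tilt fix units [ 0.    0.01 -0.01] F [-1.  -0.6  2.6]
```

View pics/c8.png

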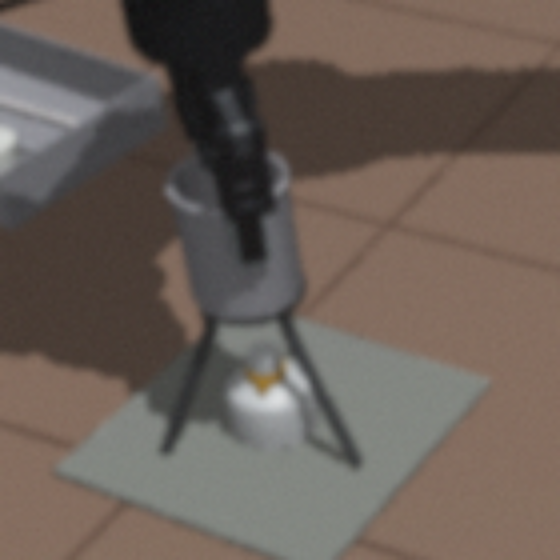

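>>> {"fn": "arm_command", "kwargs": {"delta_pos": [[0,0,0],[0,0,0],[0,0,0],[0,0,0],[0,0,0]], "rotation": [[0,0,0],[0,0,0],[0,0,0],[0,0,0],[0,0,0]], "gripper": -1}}

```text
clock: 28.65
position: [0.4371, -0.2495, 0.1629]
tool_rot: [0.85, 1.569, 0.109]
force: [-0.0, -0.4, 0.0]
grip_width: 0.0853
```

>>> {"fn": "arm_command", "kwargs": {"delta_pos": [[-0.3,0,0],[-0.5,0,0],[-0.8,0,0],[-0.8,0,0],[-0.6,0,0],[-0.3,0,0],[0,0,0]], "rotation": [[0,0,0],[0,0,0],[0,0,0],[0,0,0],[0,0,0],[0,0,0],[0,0,0]]}}

```text
clock: 29.35
position: [0.4364, -0.2497, 0.2686]
tool_rot: [0.695, 1.569, -0.046]
force: [0.2, -0.4, 0.0]
grip_width: 0.0854
```

```bash
python3 -c "
from h import *
to([.604,.087,.25],48);tilt()"
```

```text
t 29.35 pos [ 0.4364 -0.2497  0.2686] jaw 47.5 units x,y,z [ 0.63 12.05 -3.46] rot x units -0.08 down [ 1.7e-03 -1.0e-04 -1.0e+00] w 0.0854
tilt fix units [ 0.    0.01 -0.01] F [ 0.2 -0.4  0. ]
```

>>> {"fn": "arm_command", "kwargs": {"delta_pos": [[0,0.5,-0.14],[0,0.85,-0.25],[0,0.9,-0.26],[0,0.9,-0.26],[0,0.9,-0.26],[0,0.9,-0.26],[0,0.9,-0.26],[0,0.9,-0.26],[0,0.9,-0.26],[0,0.9,-0.26]], "rotation": [[0,0,0],[0,0,0],[0,0,0],[0,0,0],[0,0,0],[0,0,0],[0,0,0],[0,0,0],[0,0,0],[0,0,0]]}}

```text
clock: 30.35
position: [0.5552, -0.0047, 0.2608]
tool_rot: [-2.331, 1.563, -3.079]
force: [0.7, 0.2, 0.3]
grip_width: 0.0857
```

>>> {"fn": "arm_command", "kwargs": {"delta_pos": [[0,0.9,-0.26],[0,0.9,-0.26],[0,0.9,-0.26],[0,0.5,-0.15],[0,0,0],[0,0,0]], "rotation": [[0,0,0],[0,0,0],[0,0,0],[0,0,0],[0,0,0],[0,0,0]]}}

```text
clock: 30.95
position: [0.6002, 0.0913, 0.254]
tool_rot: [-2.308, 1.555, -3.052]
force: [-0.1, 0.4, -0.2]
grip_width: 0.0853
```

```bash
python3 -c "
from h import *
to([.604,.087,.16],48);tilt()"
```

```text
t 30.95 pos [0.6002 0.0913 0.254 ] jaw 47.4 units x,y,z [3.13 0.02 0.23] rot x units -0.11 down [-0.0158 -0.0014 -0.9999] w 0.0853
tilt fix units [ 0.   -0.1   0.11] F [-0.1  0.4 -0.2]
```

>>> {"fn": "arm_command", "kwargs": {"delta_pos": [[0.1,0,0.12],[0.4,0,0.11],[0.7,0,0],[0.8,0,0],[0.6,0,0],[0.3,0,0],[0,0,0],[0,0,0]], "rotation": [[-0.1,-0.05,0.06],[0,-0.05,0.05],[0,0,0],[0,0,0],[0,0,0],[0,0,0],[0,0,0],[0,0,0]]}}

```text
clock: 31.75
position: [0.605, 0.076, 0.165]
tool_rot: [0.316, 1.566, -0.425]
force: [0.2, -0.4, -0.1]
grip_width: 0.0853
```

```bash
python3 -c "
from h import *
to([.604,.087,.097],48);tilt()"
```

```text
t 31.75 pos [0.605 0.076 0.165] jaw 47.6 units x,y,z [ 2.27  0.24 -0.29] rot x units -0.07 down [ 0.0048 -0.0022 -1.    ] w 0.0853
tilt fix units [ 0.    0.05 -0.02] F [ 0.2 -0.4 -0.1]
```

>>> {"fn": "arm_command", "kwargs": {"delta_pos": [[0,0.12,-0.14],[0,0.12,-0.14],[0.4,0,0],[0.2,0,0],[0,0,0],[0,0,0]], "rotation": [[0,0.05,-0.02],[0,0,0],[0,0,0],[0,0,0],[0,0,0],[0,0,0]]}}

```text
clock: 32.35
position: [0.6045, 0.0884, 0.1477]
tool_rot: [1.12, 1.568, 0.381]
force: [0.1, 0.7, 0.2]
grip_width: 0.0859
```

```bash
python3 -c "
from h import *
to([.604,.087,.097],48);tilt()
a=grab('scene','s9.png')[:,:,::-1];b=grab('top','t9.png')[:,:,::-1]
cv2.imwrite('pics/c9.png',np.hstack([cv2.resize(a[120:260,260:400],None,fx=3,fy=3),cv2.resize(b[180:260,350:430],None,fx=5.25,fy=5.25)[:420]]))"
```

```text
t 32.35 pos [0.6045 0.0884 0.1477] jaw 47.6 units x,y,z [ 1.69 -0.05  0.02] rot x units -0.06 down [ 2.3e-03  9.0e-04 -1.0e+00] w 0.0859
tilt fix units [ 0.    0.01 -0.02] F [0.1 0.7 0.2]
```

View pics/c9.png

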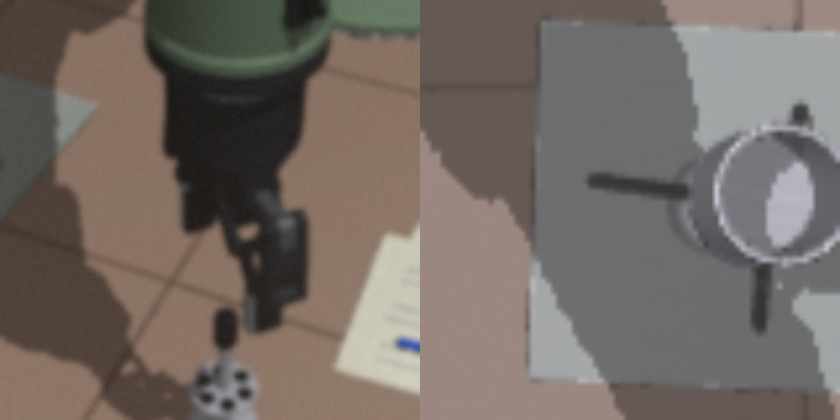

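>>> {"fn": "arm_command", "kwargs": {"delta_pos": [[0.2,-0.05,0.02],[0.4,0,0],[0.5,0,0],[0.35,0,0],[0.2,0,0],[0,0,0],[0,0,0]], "rotation": [[0,0.01,-0.02],[0,0,0],[0,0,0],[0,0,0],[0,0,0],[0,0,0],[0,0,0]]}}

```text
clock: 33.15
position: [0.6035, 0.0862, 0.093]
tool_rot: [-2.124, 1.569, -2.865]
force: [0.6, 0.2, 0.0]
grip_width: 0.0852
```

```bash
python3 -c "
from h import *
to([.604,.087,.097],48);tilt();print(ray('top',418.95-.4,217.1-.4,.191))"
```

```text
t 33.15 pos [0.6035 0.0862 0.093 ] jaw 47.6 units x,y,z [-0.13  0.03 -0.01] rot x units -0.07 down [-1.3e-03 -4.0e-04 -1.0e+00] w 0.0852
tilt fix units [ 0.   -0.01  0.01] F [0.6 0.2 0. ]
[ 0.43758082 -0.24942681  0.191     ]
```

>>> {"fn": "arm_command", "kwargs": {"delta_pos": [[-0.13,0.03,0],[0,0,0],[0,0,0]], "rotation": [[0,-0.01,0.01],[0,0,0],[0,0,0]]}}

```text
clock: 33.45
position: [0.6048, 0.0871, 0.0983]
tool_rot: [0.757, 1.569, 0.016]
force: [0.3, -0.1, 0.1]
grip_width: 0.0852
```

>>> {"fn": "arm_command", "kwargs": {"delta_pos": [[0,0,0],[0,0,0],[0,0,0],[0,0,0],[0,0,0],[0,0,0],[0,0,0],[0,0,0]], "rotation": [[0,0,0],[0,0,0],[0,0,0],[0,0,0],[0,0,0],[0,0,0],[0,0,0],[0,0,0]], "gripper": 1, "grip_force": 30}}

```text
clock: 34.25
position: [0.6052, 0.0873, 0.099]
tool_rot: [0.902, 1.567, 0.162]
force: [0.5, 0.0, 0.5]
grip_width: 0.0151
```

```bash
python3 -c "
from h import *
to([.604,.087,.097],48);tilt()"
```

```text
t 34.25 pos [0.6052 0.0873 0.099 ] jaw 47.6 units x,y,z [ 0.07 -0.04 -0.02] rot x units -0.07 down [ 3.3e-03  5.0e-04 -1.0e+00] w 0.0151
tilt fix units [ 0.    0.02 -0.02] F [0.5 0.  0.5]
```

>>> {"fn": "arm_command", "kwargs": {"delta_pos": [[-0.3,0,0],[-0.7,0,0],[-0.9,0,0],[-0.9,0,0],[-0.9,0,0],[-0.9,0,0],[-0.9,0,0],[-0.7,0,0],[-0.4,0,0],[0,0,0]], "rotation": [[0,0,0],[0,0,0],[0,0,0],[0,0,0],[0,0,0],[0,0,0],[0,0,0],[0,0,0],[0,0,0],[0,0,0]]}}

```text
clock: 35.25
position: [0.6029, 0.0862, 0.3089]
tool_rot: [0.67, 1.569, -0.072]
force: [-0.4, -1.0, -2.7]
grip_width: 0.015
```

```bash
python3 -c "
from h import *
to([.437,-.2495,.34],48);tilt()"
```

```text
t 35.25 pos [0.6029 0.0862 0.3089] jaw 47.5 units x,y,z [ -1.04 -11.99   3.48] rot x units -0.08 down [ 1.7e-03 -1.0e-04 -1.0e+00] w 0.015
tilt fix units [ 0.    0.01 -0.01] F [-0.4 -1.  -2.7]
```

>>> {"fn": "arm_command", "kwargs": {"delta_pos": [[-0.5,0,0],[-0.6,-0.4,0.12],[-0.2,-0.8,0.23],[-0.1,-0.9,0.26],[-0.1,-0.9,0.26],[-0.1,-0.9,0.26],[-0.1,-0.9,0.26],[-0.1,-0.9,0.26],[-0.1,-0.9,0.26],[-0.1,-0.9,0.26]], "rotation": [[0,0,0],[0,0,0],[0,0,0],[0,0,0],[0,0,0],[0,0,0],[0,0,0],[0,0,0],[0,0,0],[0,0,0]]}}

```text
clock: 36.25
position: [0.4926, -0.1274, 0.3602]
tool_rot: [-2.35, 1.557, -3.084]
force: [1.8, 0.1, -0.3]
grip_width: 0.0151
```

```bash
python3 -c "
from h import *
to([.437,-.2495,.34],48);tilt()"
```

```text
t 36.25 pos [ 0.4926 -0.1274  0.3602] jaw 47.9 units x,y,z [ 0.7  -4.25  1.36] rot x units -0.01 down [-1.420e-02 -8.000e-04 -9.999e-01] w 0.0151
tilt fix units [ 0.  -0.1  0.1] F [ 1.8  0.1 -0.3]
```

>>> {"fn": "arm_command", "kwargs": {"delta_pos": [[0,-0.8,0.25],[0,-0.8,0.25],[0,-0.8,0.25],[0,-0.7,0.22],[0,-0.5,0.16],[0,-0.2,0.1],[0,0,0],[0,0,0]], "rotation": [[0,-0.05,0.05],[0,-0.05,0.05],[0,0,0],[0,0,0],[0,0,0],[0,0,0],[0,0,0],[0,0,0]]}}

```text
clock: 37.05
position: [0.437, -0.2427, 0.354]
tool_rot: [-2.576, 1.562, 2.968]
force: [0.9, -0.3, -1.2]
grip_width: 0.0146
```

```bash
python3 -c "
from h import *
to([.437,-.2495,.32],48);tilt()"
```

```text
t 37.05 pos [ 0.437  -0.2427  0.354 ] jaw 47.6 units x,y,z [ 1.13 -0.16  0.16] rot x units -0.06 down [-0.0085  0.0015 -1.    ] w 0.0146
tilt fix units [ 0.   -0.07  0.04] F [ 0.9 -0.3 -1.2]
```

>>> {"fn": "arm_command", "kwargs": {"delta_pos": [[0,-0.16,0.16],[0.3,0,0],[0.3,0,0],[0.2,0,0],[0,0,0],[0,0,0]], "rotation": [[0,-0.07,0.04],[0,0,0],[0,0,0],[0,0,0],[0,0,0],[0,0,0]]}}

```text
clock: 37.65
position: [0.4384, -0.2475, 0.3266]
tool_rot: [-2.872, 1.57, 2.676]
force: [-0.2, 0.7, 0.0]
grip_width: 0.0151
```

```bash
python3 -c "
from h import *
to([.437,-.2495,.32],48);tilt()
a=grab('scene','s10.png')[:,:,::-1]
cv2.imwrite('pics/c10.png',cv2.resize(a[0:150,170:320],None,fx=4,fy=4))"
```

```text
t 37.65 pos [ 0.4384 -0.2475  0.3266] jaw 47.8 units x,y,z [ 0.22 -0.08  0.01] rot x units -0.03 down [-1.e-03  5.e-04 -1.e+00] w 0.0151
tilt fix units [ 0.   -0.01  0.  ] F [-0.2  0.7  0. ]
```

View pics/c10.png

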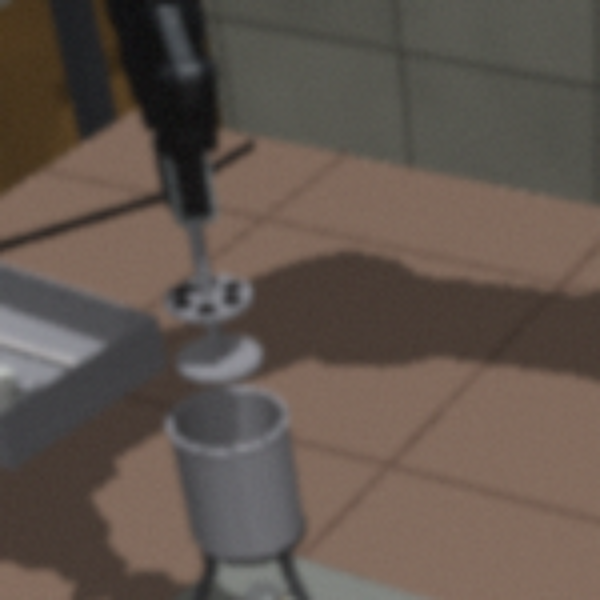

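```bash
python3 -c "
from h import *
S=lambda x,y,z:ray('scene',170+x/4-.4,y/4-.4,z).round(4)
print(S(221,357,.2295),S(210,298,.2666),S(228,420.5,.191))
to([.4365,-.25,.27],48)"
```

```text
[ 0.4345 -0.2461  0.2295] [ 0.4374 -0.244   0.2666] [ 0.4377 -0.2467  0.191 ]
t 37.7 pos [ 0.4384 -0.2475  0.3267] jaw 47.8 units x,y,z [ 1.89 -0.1   0.01] rot x units -0.03 down [-9.e-04  5.e-04 -1.e+00] w 0.0152
```

>>> {"fn": "arm_command", "kwargs": {"delta_pos": [[0.2,-0.04,0.04],[0.3,0,0],[0.3,0,0],[0.2,0,0],[0,0,0]], "rotation": [[0,-0.01,0],[0,0,0],[0,0,0],[0,0,0],[0,0,0]]}}

```text
clock: 38.2
position: [0.4385, -0.2493, 0.294]
tool_rot: [-0.388, 1.57, -1.123]
force: [0.4, 0.3, -1.2]
grip_width: 0.015
```

```bash
python3 -c "
from h import *
to([.4382,-.2493,.218],48);tilt()"
```

```text
t 38.2 pos [ 0.4385 -0.2493  0.294 ] jaw 47.8 units x,y,z [ 2.53 -0.   -0.01] rot x units -0.03 down [ 2.e-04 -4.e-04 -1.e+00] w 0.015
tilt fix units [-0.  0.  0.] F [ 0.4  0.3 -1.2]
```

>>> {"fn": "arm_command", "kwargs": {"delta_pos": [[0.2,0,0],[0.3,0,0],[0.3,0,0],[0.2,0,0],[0,0,0]], "rotation": [[0,0,0],[0,0,0],[0,0,0],[0,0,0],[0,0,0]]}}

```text
clock: 38.7
position: [0.4385, -0.2493, 0.2612]
tool_rot: [-0.933, 1.57, -1.669]
force: [-0.2, -0.4, -0.7]
grip_width: 0.0145
```

```bash
python3 -c "
from h import *
to([.4382,-.2493,.218],48);tilt()"
```

```text
t 38.7 pos [ 0.4385 -0.2493  0.2612] jaw 47.9 units x,y,z [ 1.44 -0.01 -0.01] rot x units -0.02 down [-0.e+00 -3.e-04 -1.e+00] w 0.0145
tilt fix units [-0.  0.  0.] F [-0.2 -0.4 -0.7]
```

>>> {"fn": "arm_command", "kwargs": {"delta_pos": [[0.2,0,0],[0.3,0,0],[0.3,0,0],[0.25,0,0],[0.1,0,0],[0,0,0]], "rotation": [[0,0,0],[0,0,0],[0,0,0],[0,0,0],[0,0,0],[0,0,0]]}}

```text
clock: 39.3
position: [0.4385, -0.2493, 0.2235]
tool_rot: [-1.377, 1.57, -2.113]
force: [0.9, -0.4, -0.5]
grip_width: 0.0148
```

```bash
python3 -c "
from h import *
to([.4382,-.2493,.218],48);tilt()"
```

```text
t 39.3 pos [ 0.4385 -0.2493  0.2235] jaw 47.9 units x,y,z [ 0.18 -0.01 -0.01] rot x units -0.02 down [-2.e-04 -3.e-04 -1.e+00] w 0.0148
tilt fix units [-0.  0.  0.] F [ 0.9 -0.4 -0.5]
```

>>> {"fn": "arm_command", "kwargs": {"delta_pos": [[0.08,0,0],[0.06,0,0],[0,0,0],[0,0,0]], "rotation": [[0,0,0],[0,0,0],[0,0,0],[0,0,0]]}}

```text
clock: 39.7
position: [0.4388, -0.2495, 0.2194]
tool_rot: [-0.054, 1.57, -0.79]
force: [0.1, -0.4, -2.3]
grip_width: 0.015
```

>>> {"fn": "arm_command", "kwargs": {"delta_pos": [[0.03,0,0],[0,0,0]], "rotation": [[0,0,0],[0,0,0]]}}

```text
clock: 39.9
position: [0.4389, -0.2496, 0.2187]
tool_rot: [0.153, 1.569, -0.583]
force: [-0.5, 0.2, -1.2]
grip_width: 0.0147
```

>>> {"fn": "arm_command", "kwargs": {"delta_pos": [[0.04,0,0],[0,0,0]], "rotation": [[0,0,0],[0,0,0]]}}

```text
clock: 40.1
position: [0.4391, -0.2496, 0.2177]
tool_rot: [0.229, 1.569, -0.507]
force: [0.7, -0.9, -0.8]
grip_width: 0.0147
```

>>> {"fn": "arm_command", "kwargs": {"delta_pos": [[0.03,0,0],[0,0,0]], "rotation": [[0,0,0],[0,0,0]]}}

```text
clock: 40.3
position: [0.4397, -0.2499, 0.2175]
tool_rot: [0.329, 1.567, -0.406]
force: [-0.1, 0.9, 2.2]
grip_width: 0.0149
```

>>> {"fn": "arm_command", "kwargs": {"delta_pos": [[0,0,0],[0,0,0],[0,0,0],[0,0,0]], "rotation": [[0,0,0],[0,0,0],[0,0,0],[0,0,0]], "gripper": -0.2}}

```text
clock: 40.7
position: [0.4397, -0.2499, 0.2175]
tool_rot: [0.335, 1.567, -0.4]
force: [-0.7, 0.7, -0.5]
grip_width: 0.0514
```

>>> {"fn": "arm_command", "kwargs": {"delta_pos": [[-0.3,0,0],[-0.6,0,0],[-0.8,0,0],[-0.8,0,0],[-0.6,0,0],[-0.3,0,0],[0,0,0]], "rotation": [[0,0,0],[0,0,0],[0,0,0],[0,0,0],[0,0,0],[0,0,0],[0,0,0]]}}

```text
clock: 41.4
position: [0.4387, -0.2499, 0.3261]
tool_rot: [0.224, 1.567, -0.512]
force: [0.1, -0.2, -0.2]
grip_width: 0.0514
```

>>> {"fn": "arm_command", "kwargs": {"delta_pos": [[0,0.4,0],[0,0.8,0],[0,0.9,0],[0,0.9,0],[0,0.9,0],[0,0.6,0],[0,0.3,0],[0,0,0],[0,0,0],[0,0,0]], "rotation": [[0,0,0],[0,0,0],[0,0,0],[0,0,0],[0,0,0],[0,0,0],[0,0,0],[0,0,0],[0,0,0],[0,0,0]]}}

```text
clock: 42.4
position: [0.5387, -0.1343, 0.3181]
tool_rot: [-2.494, 1.563, 3.052]
force: [-1.2, -0.4, 0.6]
grip_width: 0.0512
```

```bash
python3 -c "
from h import *
a=grab('scene','s11.png')[:,:,::-1];b=grab('top','t11.png')[:,:,::-1]
cv2.imwrite('pics/c11.png',np.hstack([cv2.resize(a[50:190,170:310],None,fx=2.85,fy=2.85),cv2.resize(b[170:270,350:450],None,fx=4,fy=4)[:399]]))"
```

```text
(no output)
```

View pics/c11.png

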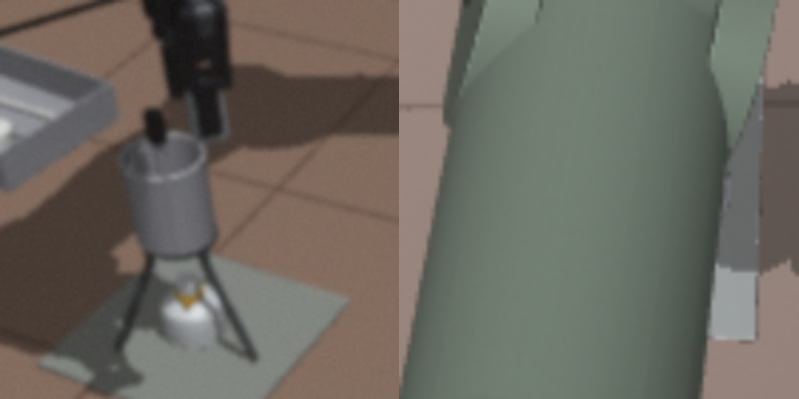

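```bash
python3 -c "
from h import *
S=lambda x,y,z:ray('scene',170+x/2.85-.3,50+y/2.85-.3,z).round(4)
print(S(155,114,.231),S(164,159,.191))"
```

```text
[ 0.4403 -0.244   0.231 ] [ 0.4398 -0.2437  0.191 ]
```

Coaxial within a millimetre; handing in.

```bash
python3 -c "
from h import *
bot.job_done()"
```

```text
the job is handed in; nothing more can be done
```

I built the water bath on the mat in the order you set: lamp, tripod, beaker, then tube holder. I let go of each piece before fetching the next, and handed the job in at about 42 s. No verdict came back, so the results below are from my own camera checks.

- **Lamp:** it stands within about 5 mm of the mat's centre (limit 20 mm). My first grip caught too high, so I released it, re-levelled the gripper and gripped again before lifting.
- **Tripod:** its ring is about 2–3 mm from the lamp's axis (limit 15 mm), with its feet on the mat.
- **Beaker:** it is upright on the ring, about 5 mm off the ring's axis (limit 12 mm).
- **Tube holder:** its handle is about 1 mm from the beaker's axis (limit 10 mm). I felt contact with the beaker's bottom before letting go.

**What disagreed:**
- The two cameras differed by about 3 mm in y throughout, so I used averages.
- The beaker and holder touched down 1–3 mm lower than I had calculated.
- In the last picture the arm blocked the top camera, so the final check used the scene camera only.

The arm was clear of the stack at the end. I did not touch the small beaker, vials, jar or wash bottle, but I did not measure their final positions.

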